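# Lid and clip a box of wrapped sweets, diagonal corners first

### The arm

A 7-joint arm with a two-finger parallel gripper is mounted at the origin on a cart in front of the work surface, level with it; the furniture and walls round the work are solid. World frame = base frame: x ahead of the robot, y to its left, z up, the work surface at z = 0. Lengths are in m, angles in rad, forces in N, time in s.
With the tool pointing down it reaches from about 0.425 to 1.025 m from the base axis. Payload 9.4 kg.
Tool frame: the origin (TCP) lies midway between the tips of the shut fingers; the grasp point (between the pads) lies 19 mm behind it; z points along the fingers, y is the direction in which the jaws open and shut (so a half turn about z gives the same grasp; the last joint's range is limited). The gripper opens to 93 mm and grips with 3 to 60 N. Pads are 15 mm wide; open, the fingers measure 128 mm over their backs; the gripper's body (75 mm by 188 mm) begins 65 mm behind the grasp point.
Start: joints at [1.193, 0.599, -0.003, 1.599, 0.002, 0.943, -0.08], TCP at [0.215, -0.692, 0.219] pointing down, gripper open.
Joint ranges: [-2.57, 2.57], [-0.35, 1.97], [-1.29, 1.29], [0.11, 2.56], [-1.05, 4.19], [0.11, 1.86], [-2.63, 2.63]. Speed limits (rad/s): [2.22, 2.22, 3.01, 3.01, 3.14, 3.14, 3.14].

### API

Orientations are given as a rotation vector (axis times angle).
In Python, from bench import manip, optics gives the robot as it stands. The module is installed in compiled form; this text tells all that it offers.
- The arm moves only by the tool jog_arm, never from a script. Its argument "targets" is a list of rows, each a list of 7 numbers: the shift along the world's x, y, z in mm, then the turn, a rotation vector about the world's x, y, z in degrees, then the gripper's target within -1 to 1 (fully open at 1, half-way at 0, shut at -1). A call has exactly 5 rows; each row is the pose to reach, as a shift and turn from the pose commanded when the call began; what a row does not reach only later rows make up. A row lasts 1/8 s, in which the tool goes at most 62.5 mm and 10.7 degrees, less where a joint would pass 70% of its speed; a pose out of reach is approached as far as the arm can. A call with a gripper value outside its range is refused whole. The fingers move at their own pace and stop on an object; "squeeze" is the grip in N (left out, the last holds). Time passes only in rows, so rows that repeat a pose let the fingers close, or fill a call up. It gives the time, the measured TCP pose, the force and the opening at its end, in the units of the state.
- manip.get_state(): the state, without advancing time (a new reading comes with each control period).
- optics.read_camera(name): name is "side" or "top" or "wrist"; returns the picture (384x512x3 uint8, red, green, blue); there is no depth.
- optics.camera_params(name): a dict with "mtx" (3x3 intrinsics, pixels), "extrinsics" (4x4, takes a point from camera to world coordinates). Camera axes: x right, y up, looking along -z (the intrinsics and any distortion apply to the point x, -y, -z); pixel columns grow to the right and rows downward; lengths in m; the calibration is good to about 2 mm. The wrist camera is an equidistant fisheye: a pixel r from the principal point sees the ray r / f radians off the axis. A picture is of the moment at which its call begins: read the wrist's pose just before it. camera_params takes no time and is no camera call; for the wrist camera it gives the pose at the moment of the call.
- manip.job_done(): hands the job in, once; it reports no verdict.
The state is a dict: "t": time; "q": joint angles; "joint_vel": joint speeds; "joint_efforts": joint torques, N m; "ee_pos": TCP position; "tool_rot": TCP orientation; "contact_force": force on the tool from outside, world axes, zero at the start; "ft_torque": the same for the moment, N m; "opening": finger opening in m.
Only numpy, scipy, OpenCV 4.12 (cv2) and the standard library are available. Lean on these libraries where they do the work, as an engineer would, in place of code of your own. Each camera call takes 0.05 s, during which the arm holds its last target.

### The job

Close up the clear box of wrapped sweets so that it is airtight: pick the loose lid up by its brown handle, set it squarely on the box until it sits fully down all round, with all four of its clips still open. Then snap the four brown clips down over the rim so that the seal is pulled down evenly: one corner first, next the clip diagonally across from it, and only then the other two. Leave all four fully shut, and do not disturb the loose sweets and the scoop lying about.

Things in the scene. Friction and masses are not known exactly. Their poses are not given: they have to be found in the camera images.
- box_mouth (a point): centre of the mouth of the clear box of sweets, at the rim's top, 70 mm above the worktop; z up, y along the long side, x along the short. Opening 108 mm (x) by 168 mm (y), at least 12 mm free depth. The ivory rim measures 137 by 197 mm over its rolled edge, whose underside is 8.5 mm below the rim's top. The box does not move when pushed.
- lid_handle (a point): centre of the lid's brown handle bar: 18 mm wide (x), 100 mm long (y), 16 mm high, open below between end posts (76 mm clear along y), 20 mm free above the lid. z up, y along the lid's long side. 46.5 mm above the worktop while the lid lies on it, right way up; 34.5 mm above box_mouth when seated. The lid fits either way round; 0.2 to 0.4 kg.
- lid: ivory lid, 191 mm (y) by 129 mm (x) without its clips; origin under its centre at the foot of its plug skirt, 46.5 mm below lid_handle. The skirt is 12 mm deep; 105.5 by 165.5 mm next to the plate (1.3 mm play all round in the mouth), it tapers to 96 by 156 mm at its foot. Seated, this origin is 12 mm below box_mouth.
- clip_a (a joint): brown wing clip, 40 mm wide, 28 mm long, hinged at lid-frame x +67 mm, y +52 mm, 5 mm above the rim's top once seated. rad: 0 = shut, hanging down, its outer face 74.5 mm from the box's long middle line, 48 to 76 mm above the worktop; 1.57 = straight out; starts 1.25 to 1.75. Snaps over the rim near 0.3 rad (5 to 9 N inward near its free end), then stays; let go half shut it springs out. Diagonal partner: clip_c.
- clip_b (a joint): brown wing clip, 40 mm wide, 28 mm long, hinged at lid-frame x +67 mm, y -52 mm, 5 mm above the rim's top once seated. rad: 0 = shut, hanging down, its outer face 74.5 mm from the box's long middle line, 48 to 76 mm above the worktop; 1.57 = straight out; starts 1.25 to 1.75. Snaps over the rim near 0.3 rad (5 to 9 N inward near its free end), then stays; let go half shut it springs out. Diagonal partner: clip_d.
- clip_c (a joint): brown wing clip, 40 mm wide, 28 mm long, hinged at lid-frame x -67 mm, y -52 mm, 5 mm above the rim's top once seated. rad: 0 = shut, hanging down, its outer face 74.5 mm from the box's long middle line, 48 to 76 mm above the worktop; 1.57 = straight out; starts 1.25 to 1.75. Snaps over the rim near 0.3 rad (5 to 9 N inward near its free end), then stays; let go half shut it springs out. Diagonal partner: clip_a.
- clip_d (a joint): brown wing clip, 40 mm wide, 28 mm long, hinged at lid-frame x -67 mm, y +52 mm, 5 mm above the rim's top once seated. rad: 0 = shut, hanging down, its outer face 74.5 mm from the box's long middle line, 48 to 76 mm above the worktop; 1.57 = straight out; starts 1.25 to 1.75. Snaps over the rim near 0.3 rad (5 to 9 N inward near its free end), then stays; let go half shut it springs out. Diagonal partner: clip_b.
- bean_jar: tall jar of beans with a white lid, fixed, 190 mm across and 325 mm high on a base 228 mm across; stands at the back between the lid and the box, in the way of a straight carry: pass in front of it. Origin under its centre
- star: loose yellow star-shaped foil sweet, 51x48x20 mm, a bystander; origin under its centre
- twist: loose blue twist-wrapped sweet, 54x104x37 mm, a bystander; origin under its centre
- steel_scoop: loose steel scoop, 46x145x30 mm, lying at the left; a bystander; origin under its centre

How it is judged:
By the outcome, as a careful person would: the job done as asked, in the order asked, and still so for the second after the job is handed in, with the robot touching nothing.
It also fails if it takes over 59 s, if anything falls off the work surface, if the arm or the gripper's body presses on something with over 40 N, if the wrist force passes 120 N, or if a joint passes its speed limit or range.

## Working session

There is one attempt and no reset: what is moved stays moved. The work goes in short steps, Python scripts to look and compute and a tool call to move; the robot and the scene stay as the last step left them, time stands still between calls to the robot, and variables do not carry over. Pictures are saved under pics/ and viewed, and the job is handed in when it is done.

Besides the shell and the picture viewer there is one more tool, called as name(argument=value, ...) on one line, values as JSON. jog_arm: Moves the arm, as the interface text tells. Its arguments: {"type":"object","properties":{"targets":{"type":"array"},"squeeze":{"type":"number"}},"required":["targets"]}

```bash
mkdir -p pics
python3 - <<'E'
from bench import manip, optics
import cv2, numpy as np
s=manip.get_state()
print({k:np.round(v,3) for k,v in s.items()})
for n in ("side","top","wrist"):
    p=optics.camera_params(n); im=optics.read_camera(n)
    print(n,{k:np.round(v,3).tolist() if not isinstance(v,str) else v for k,v in p.items()})
    cv2.imwrite(f"pics/{n}0.png",cv2.cvtColor(im,cv2.COLOR_RGB2BGR))
E
```

```text
{'t': np.float64(0.0), 'q': array([ 1.193,  0.6  , -0.003,  1.6  ,  0.002,  0.943, -0.08 ]), 'joint_vel': array([-0.   ,  0.001,  0.   , -0.001, -0.001, -0.   ,  0.   ]), 'joint_efforts': array([ 0.0000e+00, -7.6507e+01,  1.4980e+00, -2.5234e+01, -5.2000e-02,
        1.7000e-02,  0.0000e+00]), 'ee_pos': array([ 0.215, -0.692,  0.218]), 'tool_rot': array([-3.105e+00, -4.710e-01,  1.000e-03]), 'contact_force': array([ 0.718,  0.059, -0.569]), 'ft_torque': array([0.017, 0.064, 0.013]), 'opening': np.float64(0.093)}
side {'mtx': [[401.007, 0.0, 251.633], [0.0, 401.007, 191.069], [0.0, 0.0, 1.0]], 'extrinsics': [[-1.0, 0.008, 0.005, 0.483], [-0.001, -0.594, 0.804, 1.246], [0.009, 0.804, 0.594, 1.015], [0.0, 0.0, 0.0, 1.0]]}
top {'mtx': [[364.87, 0.0, 251.459], [0.0, 364.87, 186.61], [0.0, 0.0, 1.0]], 'extrinsics': [[-0.006, 0.985, -0.174, 0.262], [-1.0, -0.004, 0.011, -0.05], [0.011, 0.174, 0.985, 1.265], [0.0, 0.0, 0.0, 1.0]]}
wrist {'mtx': [[297.319, 0.0, 256.066], [0.0, 297.319, 189.106], [0.0, 0.0, 1.0]], 'extrinsics': [[0.295, 0.925, 0.239, 0.28], [-0.955, 0.286, 0.072, -0.671], [-0.001, -0.25, 0.968, 0.385], [0.0, 0.0, 0.0, 1.0]]}
```

View pics/top0.png

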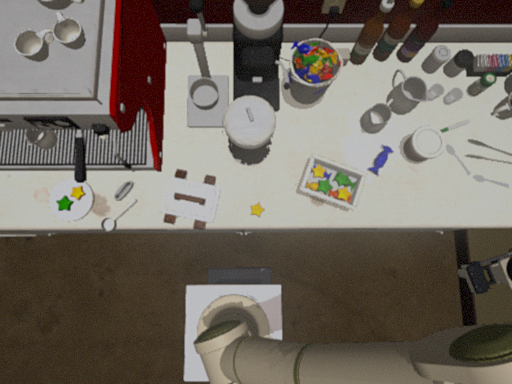

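View pics/side0.png

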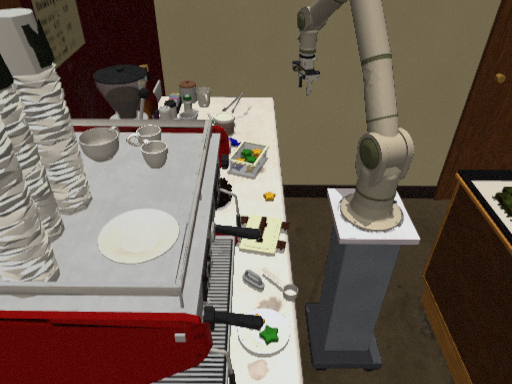

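View pics/wrist0.png

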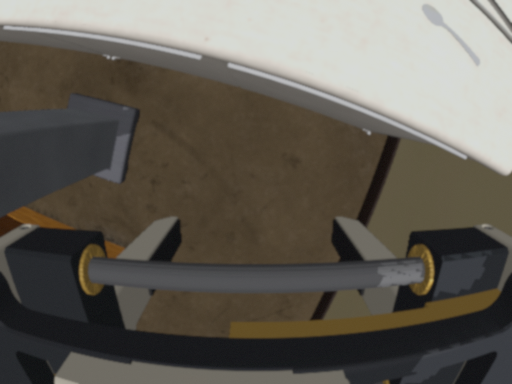

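The top view shows the lid near pixel (190,199) and the box near (332,183). The jar lid is at (250,120), the star at (257,209), the twist at (380,160), and the scoop at (118,215).

```bash
cat > h.py <<'E'
from bench import manip, optics
import cv2, numpy as np
from scipy.spatial.transform import Rotation as R
def ray(n,uv,p=None):
    p=p or optics.camera_params(n); K=np.array(p["mtx"]);E=np.array(p["extrinsics"])
    uv=np.atleast_2d(np.asarray(uv,float)); a=(uv-K[:2,2])/[K[0,0],K[1,1]]
    if n=="wrist":
        th=np.linalg.norm(a,axis=1,keepdims=True); th=np.maximum(th,1e-9)
        d=np.hstack([a/th*np.sin(th),np.cos(th)])
    else: d=np.hstack([a,np.ones((len(a),1))])
    d=d*[1,-1,-1]
    return E[:3,3], d@E[:3,:3].T
def onz(n,uv,z,p=None):
    o,d=ray(n,uv,p); return o+d*((z-o[2])/d[:,2])[:,None]
def proj(n,X,p=None):
    p=p or optics.camera_params(n); K=np.array(p["mtx"]);E=np.array(p["extrinsics"])
    c=(np.atleast_2d(X)-E[:3,3])@E[:3,:3]*[1,-1,-1]
    if n=="wrist":
        rr=np.linalg.norm(c[:,:2],axis=1,keepdims=True); a=c[:,:2]/rr*np.arctan2(rr,c[:,2:])
    else: a=c[:,:2]/c[:,2:]
    return a*[K[0,0],K[1,1]]+K[:2,2]
def brown(im):
    h=cv2.cvtColor(im,cv2.COLOR_RGB2HSV); return h
E
python3 - <<'E'
from h import *
im=cv2.imread("pics/top0.png")
a=im[160:235,155:275]; b=im[90:235,220:400]
cv2.imwrite("pics/c1.png",cv2.resize(a,None,fx=6,fy=6,interpolation=cv2.INTER_CUBIC))
cv2.imwrite("pics/c2.png",cv2.resize(b,None,fx=4,fy=4,interpolation=cv2.INTER_CUBIC))
T=R.from_rotvec(manip.get_state()["tool_rot"]).as_matrix(); print(T.round(3))
print("handle rough",onz("top",[191,199],.0465).round(3), "box",onz("top",[332,183],.07).round(3))
print("jar",onz("top",[250,121],.325).round(3),"star",onz("top",[257,209],.01),"twist",onz("top",[380,160],.02))
E
```

```text
[[ 0.955  0.296 -0.   ]
 [ 0.296 -0.955  0.001]
 [-0.    -0.001 -1.   ]]
handle rough [[0.436 0.139 0.046]] box [[ 0.484 -0.333  0.07 ]]
jar [[ 0.608 -0.058  0.325]] star [[ 0.40504996 -0.0835612   0.01      ]] twist [[ 0.57540804 -0.5183003   0.02      ]]
```

View pics/c1.png

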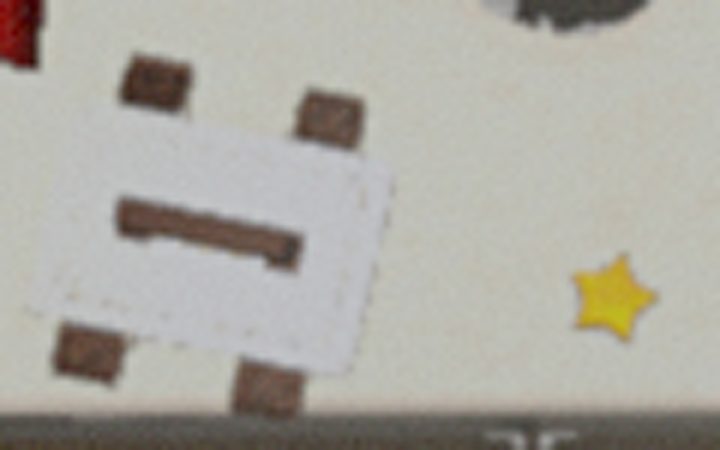

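View pics/c2.png

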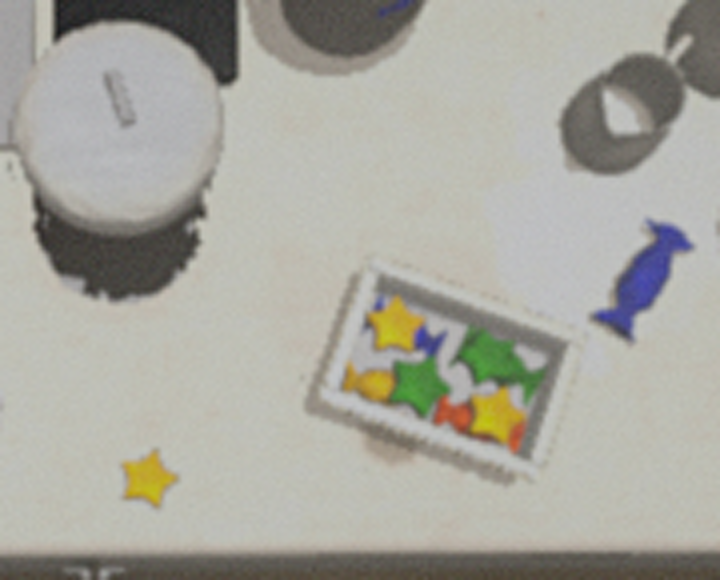

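jog_arm(targets=[[50,55,20,0,0,10,1],[100,110,40,0,0,20,1],[150,165,60,0,0,30,1],[200,220,80,0,0,40,1],[240,270,80,0,0,50,1]])

```text
t: 0.78
ee_pos: [0.4186, -0.4653, 0.2923]
tool_rot: [2.61, 1.746, 0.0]
contact_force: [0.3, -1.5, 0.9]
opening: 0.0934
```

Run:
```python
from h import *
s=manip.get_state(); print(s["t"],s["q"].round(3),s["ee_pos"].round(4),s["contact_force"].round(2)); print(R.from_rotvec(s["tool_rot"]).as_matrix().round(3))
p=optics.camera_params("wrist"); im=optics.read_camera("wrist"); np.savez("w1.npz",im=im,mtx=p["mtx"],extrinsics=p["extrinsics"])
cv2.imwrite("pics/w1.png",im[:,:,::-1])
```

```text
0.775 [ 0.936  0.419 -0.271  1.743  0.131  0.996  0.224] [ 0.4186 -0.4653  0.2923] [ 0.31 -1.5   0.89]
[[ 0.382  0.924  0.001]
 [ 0.924 -0.382 -0.001]
 [-0.001  0.001 -1.   ]]
```

View pics/w1.png

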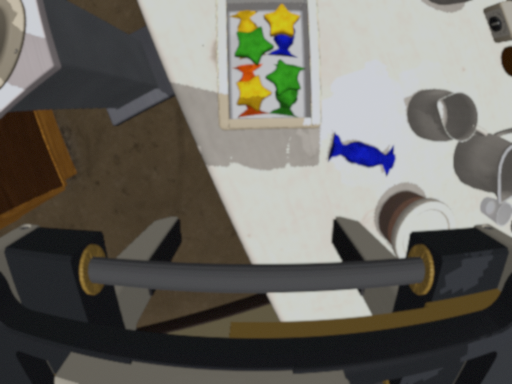

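The wrist view shows the box at the top, its near rim corners at about (222,127) and (318,125), with the far end cut off. I'll move further in.

jog_arm(targets=[[20,40,5,0,0,3,1],[40,75,5,0,0,3,1],[40,75,5,0,0,3,1],[40,75,5,0,0,3,1],[40,75,5,0,0,3,1]])

```text
t: 1.45
ee_pos: [0.4564, -0.3928, 0.2961]
tool_rot: [-2.572, -1.804, 0.001]
contact_force: [-0.2, 0.4, -0.3]
opening: 0.0931
```

Run:
```python
from h import *
s=manip.get_state(); print(s["t"],s["q"].round(3),s["ee_pos"].round(4),s["contact_force"].round(2)); print(R.from_rotvec(s["tool_rot"]).as_matrix().round(3))
p=optics.camera_params("wrist"); im=optics.read_camera("wrist"); np.savez("w2.npz",im=im,mtx=p["mtx"],extrinsics=p["extrinsics"])
cv2.imwrite("pics/w2.png",cv2.resize(im[0:220,130:400],None,fx=2.7,fy=2.7,interpolation=cv2.INTER_CUBIC)[:,:,::-1])
```

```text
1.45 [ 0.831  0.388 -0.301  1.788  0.136  0.987  0.129] [ 0.4564 -0.3928  0.2961] [-0.18  0.4  -0.34]
[[ 0.34   0.94  -0.001]
 [ 0.94  -0.34  -0.   ]
 [-0.    -0.001 -1.   ]]
```

View pics/w2.png

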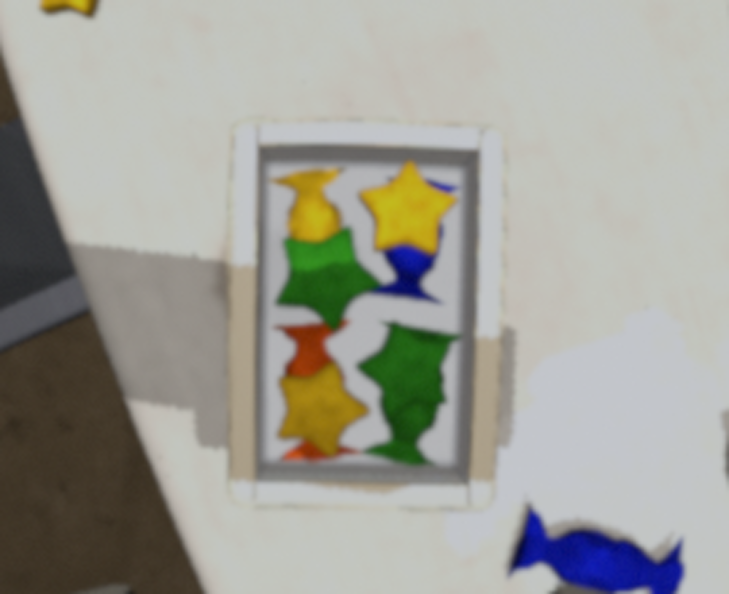

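The box now shows whole. The rim's inner edges run at about columns 257 and 477 and rows 148 and 479 of the crop. I'll fit those edges subpixel.

```bash
cat > boxfit.py <<'E'
from h import *
def fit(fn,seed,z=.07):
    d=np.load(fn); p={"mtx":d["mtx"],"extrinsics":d["extrinsics"]}; g=cv2.GaussianBlur(cv2.cvtColor(d["im"],cv2.COLOR_RGB2GRAY).astype(np.float32),(3,3),0)
    c=np.array(seed,float)  # TL,TR,BR,BL inner corners
    mid=c.mean(0); L=[]
    for i in range(4):
        a,b=c[i],c[(i+1)%4]; e=(b-a)/np.linalg.norm(b-a); n=np.array([-e[1],e[0]]); 
        if n@(mid-a)<0:n=-n
        P=[]
        for t in np.linspace(.1,.9,41):
            o=a+(b-a)*t; k=np.arange(-5,5.01,.25); q=o+k[:,None]*n
            v=cv2.remap(g,q[:,0].astype(np.float32)[None],q[:,1].astype(np.float32)[None],cv2.INTER_LINEAR)[0]
            dv=np.gradient(v); j=dv.argmin()   # bright outside to dark inside
            if dv[j]<-2: P.append(q[j])
        W=onz("wrist",P,z,p)[:,:2].astype(np.float32)
        l=cv2.fitLine(W,cv2.DIST_HUBER,0,.001,.001).ravel(); r=(W-l[2:])@np.array([-l[1],l[0]]); print(len(P),"rms mm",(r.std()*1e3).round(2)); L.append(l)
    X=[]
    for i in range(4):
        a,b=L[i-1],L[i]; s=np.linalg.solve(np.array([a[:2],-b[:2]]).T,b[2:]-a[2:]); X.append(a[2:]+s[0]*a[:2])
    X=np.array(X); print(X.round(4),"sides",np.linalg.norm(np.roll(X,-1,0)-X,axis=1).round(4),"centre",X.mean(0).round(4))
    for l in L: print("ang",np.degrees(np.arctan2(l[1],l[0])).round(2))
    return X,L
E
python3 - <<'E'
from boxfit import *
s=[[258,148],[478,150],[474,480],[256,478]]
X,L=fit("w2.npz",np.array(s)/2.7+[130,0])
print(proj("top",np.hstack([X,np.full((4,1),.07)])).round(1))
E
```

```text
41 rms mm 0.59
41 rms mm 0.46
41 rms mm 0.64
41 rms mm 0.34
[[ 0.47   -0.2352]
 [ 0.5698 -0.2748]
 [ 0.5107 -0.4329]
 [ 0.4081 -0.3936]] sides [0.1074 0.1688 0.1099 0.1701] centre [ 0.4897 -0.3341]
ang -21.66
ang 69.51
ang -20.95
ang 68.65
[[302.8 187.3]
 [313.6 158.2]
 [361.3 175.2]
 [351.2 205.6]]
```

Run:
```python
from h import *
im=cv2.imread("pics/top0.png"); roi=np.zeros(im.shape[:2],np.uint8); roi[165:228,160:225]=1
hsv=cv2.cvtColor(im,cv2.COLOR_BGR2HSV); m=((hsv[...,2]<125)&(hsv[...,1]>50)).astype(np.uint8)*roi
n,lab,st,ce=cv2.connectedComponentsWithStats(m)
C=[]
for i in range(1,n):
    if st[i,4]<30: continue
    pts=np.argwhere(lab==i)[:,::-1].astype(np.float32); big=st[i,2]>22
    z=.0465 if big else .017
    W=onz("top",pts,z)[:,:2].astype(np.float32); r=cv2.minAreaRect(W*1000)
    l=cv2.fitLine(W,cv2.DIST_L2,0,.001,.001).ravel()
    print(st[i],"mean",W.mean(0).round(4),"rect",np.round(r[0],1),np.round(r[1],1),"ang",np.degrees(np.arctan2(l[1],l[0])).round(1) if big else "")
    if not big: C.append(W.mean(0))
C=np.array(C); print("clips mean",C.mean(0)); print(C)
```

```text
[175 170  11   8  70] mean [0.5298 0.1828] rect [530.3 182.9] [35.7 24.3] ang 
[205 176  10   8  69] mean [0.5084 0.0808] rect [508.2  81.1] [31.5 24.8] ang 
[175 194  30  11 125] mean [0.4388 0.1469] rect [437.6 145.2] [101.   17.2] ang 78.0
[164 214  12  10  79] mean [0.3732 0.2161] rect [372.8 216.4] [36.9 24.6] ang 
[194 221  12   7  70] mean [0.3529 0.1144] rect [353.8 113. ] [37.3 20.4] ang 
clips mean [0.4410823  0.14852701]
[[0.5298257  0.18280452]
 [0.5084078  0.08083443]
 [0.37324557 0.21608628]
 [0.3528501  0.11438278]]
```

jog_arm(targets=[[-10,60,15,0,0,2,1],[-20,120,30,0,0,4,1],[-25,180,30,0,0,6,1],[-25,240,30,0,0,8,1],[-25,300,30,0,0,8,1]])

```text
t: 2.12
ee_pos: [0.4321, -0.0906, 0.3266]
tool_rot: [2.438, 1.98, 0.001]
contact_force: [1.1, 0.3, 0.0]
opening: 0.0931
```

Run:
```python
from h import *
s=manip.get_state(); print(s["t"],s["q"].round(3),s["ee_pos"].round(4),s["contact_force"].round(2)); print(R.from_rotvec(s["tool_rot"]).as_matrix().round(3))
```

```text
2.125 [ 0.51   0.153 -0.492  2.053  0.089  0.955 -0.236] [ 0.4321 -0.0906  0.3266] [1.09 0.31 0.01]
[[ 0.205  0.979  0.001]
 [ 0.979 -0.205 -0.   ]
 [-0.     0.001 -1.   ]]
```

jog_arm(targets=[[2,60,0,0,0,0,1],[4,120,0,0,0,0,1],[6,180,-20,0,0,0,1],[6,237,-60,0,0,0,1],[6,237,-120,0,0,0,1]])

```text
t: 2.75
ee_pos: [0.44, 0.149, 0.209]
tool_rot: [2.435, 1.985, 0.01]
contact_force: [0.9, -1.2, -1.3]
opening: 0.0929
```

Run:
```python
from h import *
s=manip.get_state(); print(s["t"],s["q"].round(3),s["ee_pos"].round(4),s["contact_force"].round(2)); print(R.from_rotvec(s["tool_rot"]).as_matrix().round(3))
im=optics.read_camera("wrist"); cv2.imwrite("pics/w3.png",im[:,:,::-1])
```

```text
2.75 [ 0.016  0.353 -0.599  2.166  0.308  0.698 -0.995] [0.44  0.149 0.209] [ 0.89 -1.2  -1.29]
[[ 0.201  0.98   0.005]
 [ 0.98  -0.201  0.004]
 [ 0.004  0.004 -1.   ]]
```

View pics/w3.png

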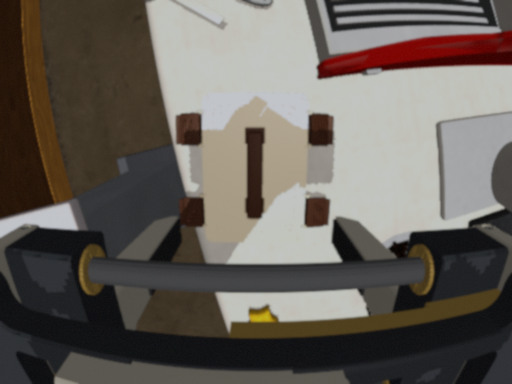

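The wrist view shows the handle centred at about (255,172), lined up with the tool, with the four clips around it. I'll check this position against the top-camera estimate.

Run:
```python
from h import *
s=manip.get_state(); p=optics.camera_params("wrist"); im=optics.read_camera("wrist")
print(s["t"],s["ee_pos"].round(4))
hsv=cv2.cvtColor(im,cv2.COLOR_RGB2HSV); m=((hsv[...,2]<120)&(hsv[...,1]>80)&((hsv[...,0]<15)|(hsv[...,0]>170))).astype(np.uint8); m[:105]=0;m[228:]=0;m[:,:176]=0;m[:,345:]=0
n,lab,st,ce=cv2.connectedComponentsWithStats(m)
for i in range(1,n):
    if st[i,4]<100: continue
    pts=np.argwhere(lab==i)[:,::-1].astype(np.float32); big=st[i,3]>60
    W=onz("wrist",pts,.0465 if big else .017,p)[:,:2].astype(np.float32); r=cv2.minAreaRect(W*1000)
    l=cv2.fitLine(W,cv2.DIST_L2,0,.001,.001).ravel()
    print(st[i],"mean",W.mean(0).round(4),"rect",np.round(r[0],1),np.round(r[1],1),"ang",np.degrees(np.arctan2(l[1],l[0])).round(1))
```

```text
2.8 [0.4359 0.146  0.2016]
[180 110  24  31 704] mean [0.3703 0.2182] rect [370.4 218.3] [36.3 28.5] ang 80.4
[315 111  24  31 663] mean [0.5278 0.1849] rect [528.  184.7] [36.9 27.8] ang 74.7
[ 250  125   19   91 1389] mean [0.4391 0.1542] rect [438.7 152.1] [102.1  19.4] ang 77.9
[182 195  25  31 675] mean [0.3476 0.1149] rect [347.1 113.8] [40.1 31.3] ang 75.9
[311 196  24  29 601] mean [0.5065 0.0817] rect [506.7  81.6] [37.2 29.4] ang 79.7
```

jog_arm(targets=[[2,3,-50,0,0,0,1],[2,3,-100,0,0,0,1],[2,3,-140,0,0,0,1],[2,3,-165,0,0,0,1],[2,3,-174,0,0,0,1]])

```text
t: 3.48
ee_pos: [0.4418, 0.1471, 0.0349]
tool_rot: [2.438, 1.979, -0.0]
contact_force: [0.5, -0.0, 0.8]
opening: 0.093
```

Run:
```python
from h import *
s=manip.get_state(); print(s["t"],s["q"].round(3),s["ee_pos"].round(4),s["contact_force"].round(2)); print(R.from_rotvec(s["tool_rot"]).as_matrix().round(3))
```

```text
3.475 [-0.254  0.633 -0.273  2.314  0.66   0.266 -1.325] [0.4418 0.1471 0.0349] [ 0.46 -0.01  0.79]
[[ 0.206  0.979  0.001]
 [ 0.979 -0.206 -0.002]
 [-0.001  0.001 -1.   ]]
```

jog_arm(targets=[[0,0,0,0,0,0,1],[0,0,0,0,0,0,-1],[0,0,0,0,0,0,-1],[0,0,0,0,0,0,-1],[0,0,0,0,0,0,-1]], squeeze=40)

```text
t: 4.1
ee_pos: [0.4404, 0.1482, 0.0349]
tool_rot: [2.437, 1.982, 0.0]
contact_force: [-0.1, 0.8, -0.2]
opening: 0.0573
```

Run:
```python
from h import *
s=manip.get_state(); print(s["t"],s["q"].round(3),s["ee_pos"].round(4),s["contact_force"].round(2),s["opening"]); print(R.from_rotvec(s["tool_rot"]).as_matrix().round(3))
```

```text
4.1 [-0.254  0.633 -0.274  2.316  0.661  0.264 -1.327] [0.4404 0.1482 0.0349] [-0.12  0.82 -0.17] 0.057329384969066324
[[ 0.204  0.979  0.   ]
 [ 0.979 -0.204  0.   ]
 [ 0.     0.    -1.   ]]
```

jog_arm(targets=[[-2,1,-7,0,0,0,0.2],[-2,1,-7,0,0,0,0.2],[-2,1,-7,0,0,0,-1],[-2,1,-7,0,0,0,-1],[-2,1,-7,0,0,0,-1]])

```text
t: 4.72
ee_pos: [0.4384, 0.1492, 0.0277]
tool_rot: [2.437, 1.982, 0.0]
contact_force: [-0.2, -0.2, 0.4]
opening: 0.0307
```

jog_arm(targets=[[0,0,0,0,0,0,-1],[0,0,0,0,0,0,-1],[0,0,0,0,0,0,-1],[0,0,6,0,0,0,-1],[0,0,12,0,0,0,-1]])

```text
t: 5.35
ee_pos: [0.4381, 0.1491, 0.04]
tool_rot: [-2.437, -1.982, 0.001]
contact_force: [-0.3, 0.3, -3.2]
opening: 0.0172
```

Run:
```python
from h import *
s=manip.get_state(); print(s["t"],s["q"].round(3),s["ee_pos"].round(4),s["contact_force"].round(2),s["ft_torque"].round(2),s["opening"]); print(R.from_rotvec(s["tool_rot"]).as_matrix().round(3))
im=optics.read_camera("wrist"); cv2.imwrite("pics/w4.png",im[:,:,::-1])
```

```text
5.35 [-0.248  0.623 -0.289  2.317  0.652  0.277 -1.324] [0.4381 0.1491 0.04  ] [-0.33  0.31 -3.19] [-0.01 -0.14  0.01] 0.017248633884324238
[[ 0.204  0.979 -0.001]
 [ 0.979 -0.204 -0.   ]
 [-0.    -0.    -1.   ]]
```

View pics/w4.png

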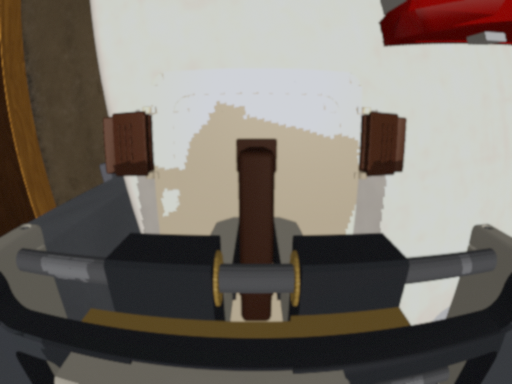

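Run:
```python
from h import *
s=manip.get_state(); p=optics.camera_params("wrist"); T=R.from_rotvec(s["tool_rot"]).as_matrix()
def tl(uv,z): return ((onz("wrist",uv,z,p)-s["ee_pos"])@T*1000).round(1)
print("clip L in/out edges",tl([[152,114],[152,173],[361,114],[361,173],[108,118],[108,173],[403,118],[403,173]],.029))
print("handle end top",tl([[238,139],[276,139]],.0665))
print("lid far edge",tl([[170,70],[345,70]],.031))
```

```text
clip L in/out edges [[ 71.5 -64.8  11.6]
 [ 34.1 -66.8  11.6]
 [ 71.4  64.7  11.6]
 [ 34.   66.7  11.6]
 [ 71.1 -96.3  11.6]
 [ 34.6 -99.3  11.6]
 [ 70.8  94.8  11.7]
 [ 34.4  97.7  11.7]]
handle end top [[ 57.6  -8.9 -25.9]
 [ 57.6   9.2 -25.9]]
lid far edge [[ 97.9 -52.    9.6]
 [ 98.   53.3   9.6]]
```

jog_arm(targets=[[0,0,50,0,0,0,-1],[0,0,110,0,0,0,-1],[0,0,170,0,0,0,-1],[0,0,230,0,0,0,-1],[-4,0,290,0,0,0,-1]])

```text
t: 6.02
ee_pos: [0.4336, 0.1487, 0.3317]
tool_rot: [-2.438, -1.982, 0.001]
contact_force: [1.4, -0.7, -3.7]
opening: 0.0176
```

jog_arm(targets=[[-2,-10,40,0,0,0,-1],[-4,-30,70,0,0,0,-1],[-6,-80,75,0,0,0,-1],[-6,-140,75,0,0,0,-1],[-6,-200,75,0,0,0,-1]])

```text
t: 6.65
ee_pos: [0.4273, -0.0524, 0.4049]
tool_rot: [2.436, 1.982, -0.0]
contact_force: [1.2, -0.4, -3.3]
opening: 0.018
```

Run:
```python
from h import *
s=manip.get_state(); print(s["t"],s["q"].round(3),s["ee_pos"].round(4),s["contact_force"].round(2),s["ft_torque"].round(2),s["opening"]); print(R.from_rotvec(s["tool_rot"]).as_matrix().round(3))
```

```text
6.65 [ 0.523  0.07  -0.565  1.94   0.042  1.142 -0.263] [ 0.4273 -0.0524  0.4049] [ 1.22 -0.39 -3.3 ] [-0.07 -0.2  -0.05] 0.01800302058668047
[[ 0.203  0.979  0.   ]
 [ 0.979 -0.203 -0.001]
 [-0.001  0.    -1.   ]]
```

jog_arm(targets=[[2,-60,0,0,0,-2,-1],[10,-120,0,0,0,-4,-1],[25,-180,0,0,0,-6,-1],[45,-235,-20,0,0,-8,-1],[62,-283,-60,0,0,-9.4,-1]])

```text
t: 7.28
ee_pos: [0.4902, -0.3346, 0.3464]
tool_rot: [2.591, 1.771, 0.001]
contact_force: [-0.3, 0.2, -3.4]
opening: 0.0174
```

Run:
```python
from h import *
s=manip.get_state(); print(s["t"],s["q"].round(3),s["ee_pos"].round(4),s["contact_force"].round(2),s["ft_torque"].round(2),s["opening"]); M=R.from_rotvec(s["tool_rot"]).as_matrix();print(M.round(3),np.degrees(np.arctan2(M[1,0],M[0,0])))
```

```text
7.275 [ 0.76   0.338 -0.351  1.738  0.13   1.086 -0.005] [ 0.4902 -0.3346  0.3464] [-0.26  0.17 -3.42] [-0.02 -0.05  0.02] 0.017370647267649947
[[ 0.363  0.932  0.002]
 [ 0.932 -0.363 -0.002]
 [-0.001  0.003 -1.   ]] 68.71017083377873
```

jog_arm(targets=[[-1,-1,-60,0,0,0,-1],[-1,-1,-120,0,0,0,-1],[-1,-1,-170,0,0,0,-1],[-1,-1,-210,0,0,0,-1],[-1,-1,-225,0,0,0,-1]])

```text
t: 7.9
ee_pos: [0.4873, -0.3323, 0.1189]
tool_rot: [-2.588, -1.774, 0.003]
contact_force: [0.7, -0.2, -3.1]
opening: 0.0178
```

Run:
```python
from h import *
s=manip.get_state(); print(s["t"],s["ee_pos"].round(4),s["contact_force"].round(2)); M=R.from_rotvec(s["tool_rot"]).as_matrix();print(np.degrees(np.arctan2(M[1,0],M[0,0])))
for n in ("wrist","top","side"):
    im=optics.read_camera(n); cv2.imwrite(f"pics/{n}5.png",im[:,:,::-1])
    if n!="wrist":
        u,v=proj(n,[.49,-.334,.09])[0].astype(int); c=im[max(0,v-50):v+50,u-70:u+70]; cv2.imwrite(f"pics/{n}5c.png",cv2.resize(c,None,fx=5,fy=5,interpolation=cv2.INTER_CUBIC)[:,:,::-1])
```

```text
7.9 [ 0.4873 -0.3323  0.1189] [ 0.67 -0.21 -3.13]
68.84442207315266
```

View pics/wrist5.png

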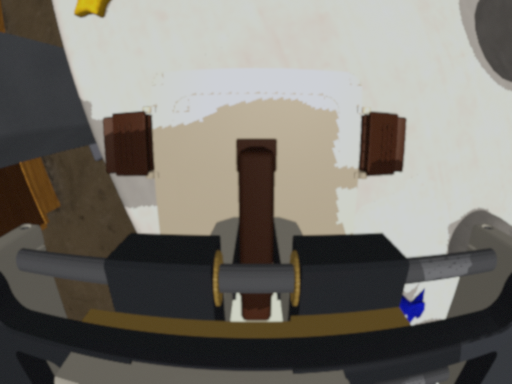

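View pics/side5c.png

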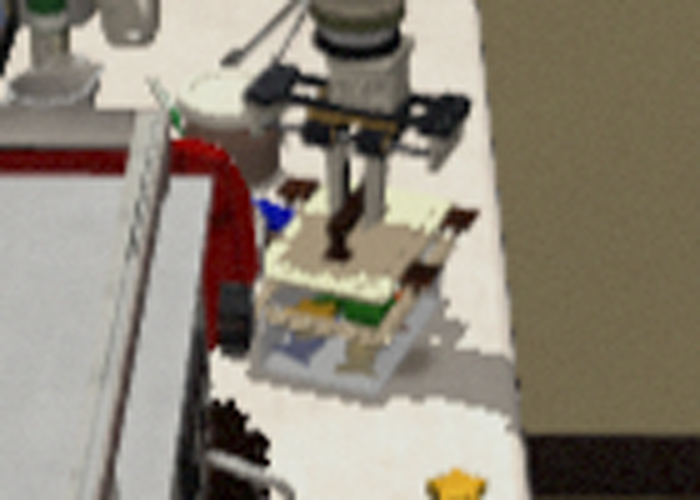

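jog_arm(targets=[[0,0,-3,0,0,0,-1],[0,0,-6,0,0,0,-1],[0,0,-9,0,0,0,-1],[0,0,-12,0,0,0,-1],[0,0,-12,0,0,0,-1]])

```text
t: 8.68
ee_pos: [0.4886, -0.333, 0.1088]
tool_rot: [-2.591, -1.776, 0.0]
contact_force: [-0.4, 0.4, -3.2]
opening: 0.0178
```

jog_arm(targets=[[1,-2,-4,0,0,0,-1],[1,-2,-8,0,0,0,-1],[1,-2,-12,0,0,0,-1],[1,-2,-15,0,0,0,-1],[1,-2,-15,0,0,0,-1]])

```text
t: 9.3
ee_pos: [0.4896, -0.335, 0.0938]
tool_rot: [-2.591, -1.776, 0.0]
contact_force: [0.9, -0.2, -3.1]
opening: 0.0174
```

jog_arm(targets=[[0,0,-1.5,0,0,0,-1],[0,0,-3,0,0,0,-1],[0,0,-4.5,0,0,0,-1],[0,0,-6,0,0,0,-1],[0,0,-6,0,0,0,-1]])

```text
t: 9.93
ee_pos: [0.4897, -0.3351, 0.0879]
tool_rot: [-2.591, -1.776, 0.0]
contact_force: [-0.4, -0.2, -3.6]
opening: 0.0177
```

Run:
```python
from h import *
s=manip.get_state(); print(s["t"],s["ee_pos"].round(4),s["contact_force"].round(2),s["ft_torque"].round(2)); M=R.from_rotvec(s["tool_rot"]).as_matrix();print(M.round(4),np.degrees(np.arctan2(M[1,0],M[0,0])))
```

```text
9.925 [ 0.4897 -0.3351  0.0879] [-0.36 -0.16 -3.62] [-0.01 -0.05 -0.06]
[[ 3.610e-01  9.325e-01 -2.000e-04]
 [ 9.325e-01 -3.610e-01  1.000e-04]
 [-0.000e+00 -2.000e-04 -1.000e+00]] 68.83554127706061
```

No contact so far, so the skirt is nearly fully in. I'll press down gently the last few millimetres.

jog_arm(targets=[[0,0,-1,0,0,0,-1],[0,0,-2,0,0,0,-1],[0,0,-3,0,0,0,-1],[0,0,-4,0,0,0,-1],[0,0,-4,0,0,0,-1]])

```text
t: 10.55
ee_pos: [0.4898, -0.3352, 0.0858]
tool_rot: [2.591, 1.775, -0.0]
contact_force: [-5.6, 2.4, 16.6]
opening: 0.0179
```

Run:
```python
from h import *
s=manip.get_state(); print(s["t"],s["ee_pos"].round(4),s["contact_force"].round(2),s["ft_torque"].round(2)); M=R.from_rotvec(s["tool_rot"]).as_matrix();print(M.round(4),np.degrees(np.arctan2(M[1,0],M[0,0])))
for n in ("wrist","side"):
    im=optics.read_camera(n); cv2.imwrite(f"pics/{n}6.png",im[:,:,::-1])
    if n!="wrist":
        u,v=proj(n,[.49,-.334,.09])[0].astype(int); c=im[max(0,v-30):v+40,u-45:u+45]; cv2.imwrite(f"pics/{n}6c.png",cv2.resize(c,None,fx=7,fy=7,interpolation=cv2.INTER_CUBIC)[:,:,::-1])
```

```text
10.55 [ 0.4898 -0.3352  0.0858] [-5.56  2.36 16.61] [ 0.65  1.04 -0.01]
[[ 3.611e-01  9.325e-01  4.000e-04]
 [ 9.325e-01 -3.611e-01 -1.100e-03]
 [-9.000e-04  8.000e-04 -1.000e+00]] 68.83482731352646
```

View pics/side6c.png

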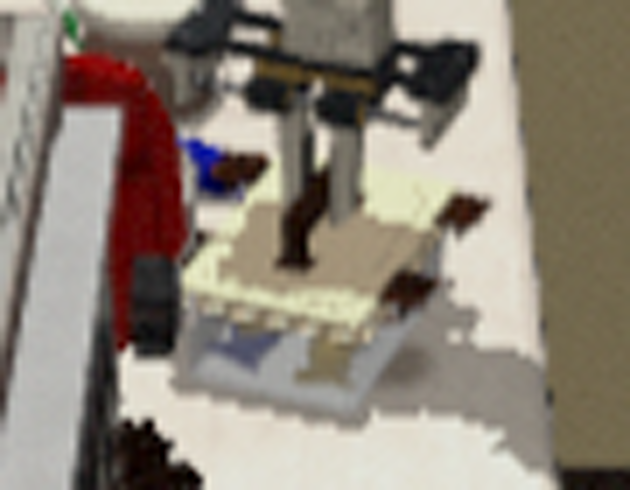

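View pics/wrist6.png

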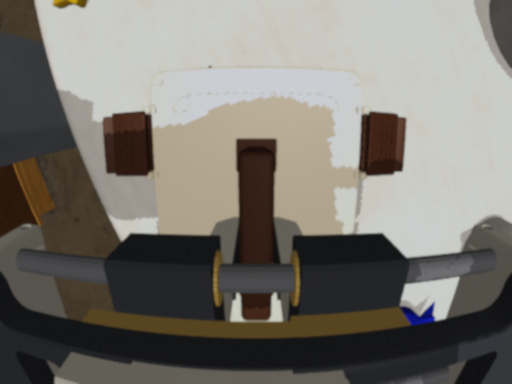

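The lid met resistance at TCP z 0.0858 and the calculated seated height is 0.0857. The side view shows the plate flush on the rim. I'll release and lift off.

jog_arm(targets=[[0,0,2,0,0,0,0],[0,0,2,0,0,0,0],[0,0,2,0,0,0,0],[0,0,20,0,0,0,0],[0,0,60,0,0,0,0]])

```text
t: 11.28
ee_pos: [0.4891, -0.3346, 0.1442]
tool_rot: [-2.589, -1.774, 0.002]
contact_force: [-0.2, -0.8, 0.0]
opening: 0.0464
```

jog_arm(targets=[[0,-20,40,0,0,0,-1],[0,-60,80,0,0,0,-1],[0,-80,110,0,0,0,-1],[0,-80,110,0,0,0,-1],[0,-80,110,0,0,0,-1]])

```text
t: 11.9
ee_pos: [0.4895, -0.4142, 0.2541]
tool_rot: [-2.591, -1.776, -0.0]
contact_force: [-1.2, 0.2, -0.7]
opening: 0.0023
```

Run:
```python
from h import *
s=manip.get_state(); print(s["t"],s["ee_pos"].round(4),s["contact_force"].round(2),s["ft_torque"].round(2),s["opening"]); M=R.from_rotvec(s["tool_rot"]).as_matrix();print(M.round(4),np.degrees(np.arctan2(M[1,0],M[0,0])))
p=optics.camera_params("wrist"); im=optics.read_camera("wrist"); np.savez("w7.npz",im=im,mtx=p["mtx"],extrinsics=p["extrinsics"]); cv2.imwrite("pics/wrist7.png",im[:,:,::-1])
im=optics.read_camera("side");u,v=proj("side",[.49,-.334,.09])[0].astype(int); c=im[max(0,v-30):v+40,u-45:u+45]; cv2.imwrite("pics/side7c.png",cv2.resize(c,None,fx=7,fy=7,interpolation=cv2.INTER_CUBIC)[:,:,::-1])
```

```text
11.9 [ 0.4895 -0.4142  0.2541] [-1.24  0.2  -0.65] [-0.03 -0.05 -0.03] 0.0022725182527101677
[[ 3.607e-01  9.327e-01 -3.000e-04]
 [ 9.327e-01 -3.607e-01  6.000e-04]
 [ 5.000e-04 -5.000e-04 -1.000e+00]] 68.85894143436339
```

View pics/wrist7.png

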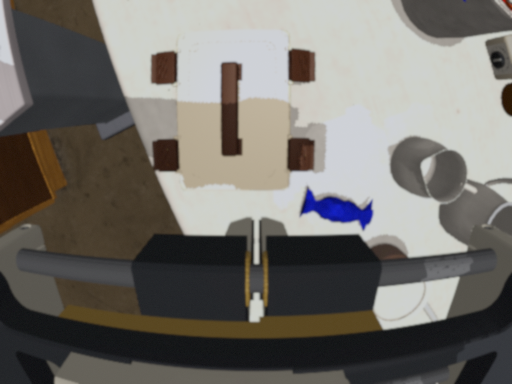

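View pics/side7c.png

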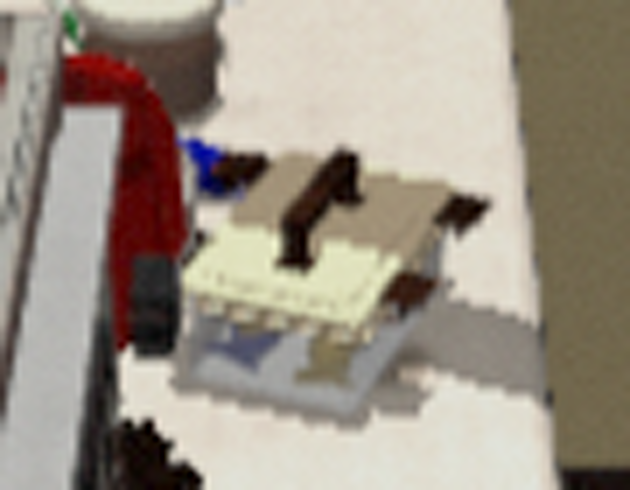

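The lid sits level on the box, released, with all four clips open. I'll measure clip positions and the lid's resting pose in box axes.

Run:
```python
from h import *
d=np.load("w7.npz"); p={"mtx":d["mtx"],"extrinsics":d["extrinsics"]}; im=d["im"]
hsv=cv2.cvtColor(im,cv2.COLOR_RGB2HSV); m=((hsv[...,2]<130)&(hsv[...,1]>80)&((hsv[...,0]<15)|(hsv[...,0]>170))).astype(np.uint8); m[:40]=0;m[180:]=0;m[:,:145]=0;m[:,325:]=0
n,lab,st,ce=cv2.connectedComponentsWithStats(m)
bx=np.array([.9327,-.3607]);by=np.array([.3607,.9327]);c0=np.array([.490,-.334]);C=[]
for i in range(1,n):
    if st[i,4]<100: continue
    pts=np.argwhere(lab==i)[:,::-1].astype(np.float32); big=st[i,3]>60
    W=onz("wrist",pts,.1045 if big else .075,p)[:,:2]; q=np.stack([(W-c0)@bx,(W-c0)@by],1)*1000
    print(st[i],"box-frame mean",q.mean(0).round(1),"min",np.percentile(q,2,0).round(1),"max",np.percentile(q,98,0).round(1)); 
    if not big:C.append(q.mean(0))
print(np.mean(C,0))
# lid edges at plate top z .0765
print([(((onz("wrist",[uv],.0765,p)[0,:2]-c0)@np.array([bx,by]).T)*1000).round(1) for uv in ([178,110],[290,110],[235,30],[235,188])])
for u in(103.5,):
  for nme,a,b in(("a",u,52),("c",-u,-52),("b",u,-52),("d",-u,52)): print(nme,(c0+bx*a/1e3+by*b/1e3).round(4))
```

```text
[290  50  24  31 709] box-frame mean [80.2 52.8] min [67.  35.5] max [94.  70.2]
[152  52  24  31 684] box-frame mean [-81.3  53.8] min [-96.3  36.6] max [-67.4  71.4]
[ 222   64   19   91 1460] box-frame mean [-0.  -0.3] min [ -8.3 -47.1] max [ 9.7 47.4]
[288 139  25  31 737] box-frame mean [ 79.9 -52.3] min [ 66.4 -70. ] max [ 94.1 -34.4]
[153 140  25  30 698] box-frame mean [-81.6 -51.6] min [-96.5 -69.3] max [-67.2 -34.2]
[-0.69966656  0.69610455]
[array([-63.6,   1.4]), array([66.9, -0.5]), array([ 3.7, 95. ]), array([  2.5, -93. ])]
a [ 0.6053 -0.3228]
c [ 0.3747 -0.3452]
b [ 0.5678 -0.4198]
d [ 0.4122 -0.2482]
```

jog_arm(targets=[[50,-4,0,0,0,0,-1],[78,-6,-50,0,0,0,-1],[78,-6,-100,0,0,0,-1],[78,-6,-140,0,0,0,-1],[78,-6,-140,0,0,0,-1]])

```text
t: 12.62
ee_pos: [0.5659, -0.4188, 0.1102]
tool_rot: [-2.584, -1.774, 0.004]
contact_force: [-0.4, 0.7, 0.6]
opening: 0.0002
```

```bash
cat > bf.py <<'E'
from h import *
bx=np.array([.9327,-.3607]);by=np.array([.3607,.9327]);c0=np.array([.490,-.334])
def st():
    s=manip.get_state(); e=s["ee_pos"]; f=s["contact_force"]; M=R.from_rotvec(s["tool_rot"]).as_matrix()
    print("t",round(s["t"],2),"u,v,z mm",((e[:2]-c0)@bx*1e3).round(1),((e[:2]-c0)@by*1e3).round(1),(e[2]*1e3).round(1),"F u,v,z",(f[:2]@bx).round(1),(f[:2]@by).round(1),f[2].round(1),"yaw",np.degrees(np.arctan2(M[1,0],M[0,0])).round(1),"open",round(s["opening"],4))
E
python3 -c "
from bf import *
st()
im=optics.read_camera('wrist'); cv2.imwrite('pics/wrist8.png',im[:,:,::-1])"
```

```text
t 12.62 u,v,z mm 101.4 -51.7 110.2 F u,v,z -0.6 0.5 0.6 yaw 68.9 open 0.0002
```

View pics/wrist8.png

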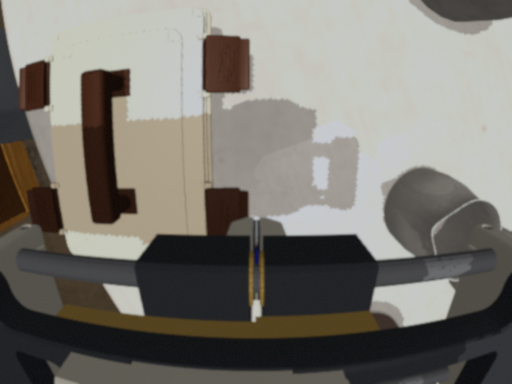

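The fingertips (columns 228–288) overlap the outer end of clip b (columns 205–247). I'll descend to swing it down.

jog_arm(targets=[[0,0,-20,0,0,0,-1],[0,0,-32,0,0,0,-1],[0,0,-42,0,0,0,-1],[0,0,-51,0,0,0,-1],[0,0,-59,0,0,0,-1]])

```text
t: 13.3
ee_pos: [0.5677, -0.4211, 0.0547]
tool_rot: [-2.592, -1.776, 0.0]
contact_force: [1.0, -0.5, 0.3]
opening: 0.0002
```

```bash
python3 -c "
from bf import *
st()
im=optics.read_camera('wrist'); cv2.imwrite('pics/wrist9.png',im[:,:,::-1])"
```

```text
t 13.3 u,v,z mm 103.9 -53.2 54.7 F u,v,z 1.1 -0.1 0.3 yaw 68.8 open 0.0002
```

View pics/wrist9.png

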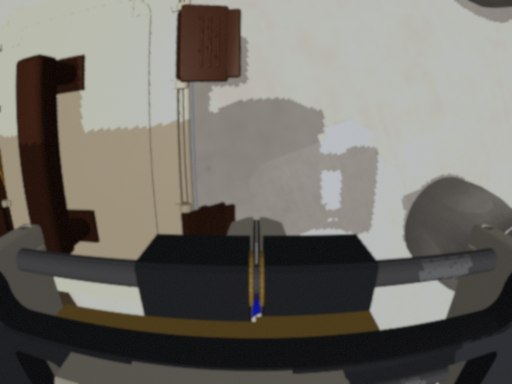

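jog_arm(targets=[[-3.7,1.4,-2,0,0,0,-1],[-7.5,2.9,-2,0,0,0,-1],[-9.5,3.6,-2,0,0,0,-1],[-11.2,4.3,-2,0,0,0,-1],[-11.2,4.3,-2,0,0,0,-1]])

```text
t: 13.98
ee_pos: [0.5599, -0.418, 0.0546]
tool_rot: [2.586, 1.772, 0.006]
contact_force: [9.1, -3.7, -0.7]
opening: 0.0006
```

```bash
python3 -c "
from bf import *
st()"
```

```text
t 13.97 u,v,z mm 95.5 -53.2 54.6 F u,v,z 9.8 -0.2 -0.7 yaw 68.9 open 0.0006
```

jog_arm(targets=[[-1,0.4,0,0,0,0,-1],[-2,0.8,0,0,0,0,-1],[-3,1.2,0,0,0,0,-1],[-4,1.5,0,0,0,0,-1],[-4,1.5,0,0,0,0,-1]])

```text
t: 14.6
ee_pos: [0.5562, -0.4164, 0.0545]
tool_rot: [2.586, 1.773, 0.007]
contact_force: [8.3, -2.3, -2.6]
opening: 0.0005
```

```bash
python3 -c "
from bf import *
st()
im=optics.read_camera('wrist'); cv2.imwrite('pics/wrist10.png',im[:,:,::-1])"
```

```text
t 14.6 u,v,z mm 91.4 -53.0 54.5 F u,v,z 8.6 0.8 -2.6 yaw 68.9 open 0.0005
```

View pics/wrist10.png

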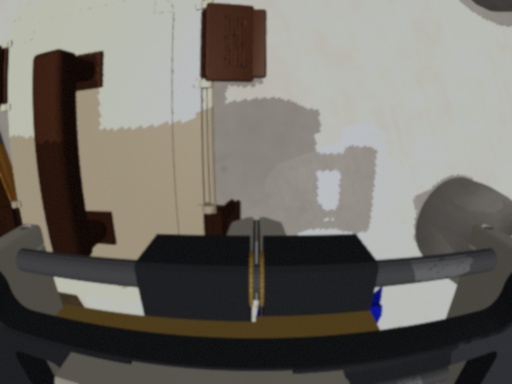

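jog_arm(targets=[[-1,0.4,0,0,0,0,-1],[-2,0.8,0,0,0,0,-1],[-3,1.2,0,0,0,0,-1],[-3,1.2,0,0,0,0,-1],[-3,1.2,0,0,0,0,-1]])

```text
t: 15.28
ee_pos: [0.5542, -0.4154, 0.0545]
tool_rot: [2.584, 1.772, 0.009]
contact_force: [11.2, -4.1, -5.2]
opening: 0.0004
```

```bash
python3 -c "
from bf import *
st()"
```

```text
t 15.28 u,v,z mm 89.2 -52.8 54.5 F u,v,z 11.9 0.2 -5.2 yaw 68.9 open 0.0004
```

jog_arm(targets=[[-1,0.4,0,0,0,0,-1],[-2,0.8,0,0,0,0,-1],[-3,1.2,0,0,0,0,-1],[-4,1.5,0,0,0,0,-1],[-4,1.5,0,0,0,0,-1]])

```text
t: 15.9
ee_pos: [0.5542, -0.4153, 0.0556]
tool_rot: [2.578, 1.769, 0.016]
contact_force: [21.2, -8.8, -6.8]
opening: 0.0005
```

```bash
python3 -c "
from bf import *
st()
im=optics.read_camera('side');u,v=proj('side',[.49,-.334,.09])[0].astype(int); c=im[max(0,v-30):v+40,u-45:u+45]; cv2.imwrite('pics/side11c.png',cv2.resize(c,None,fx=7,fy=7,interpolation=cv2.INTER_CUBIC)[:,:,::-1])
im=optics.read_camera('wrist'); cv2.imwrite('pics/wrist11.png',im[:,:,::-1])"
```

```text
t 15.9 u,v,z mm 89.2 -52.7 55.6 F u,v,z 23.0 -0.6 -6.8 yaw 68.9 open 0.0005
```

View pics/wrist11.png

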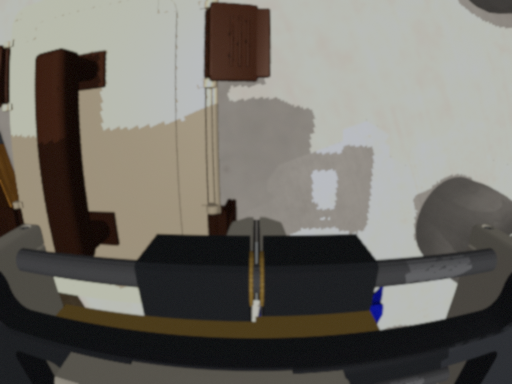

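View pics/side11c.png

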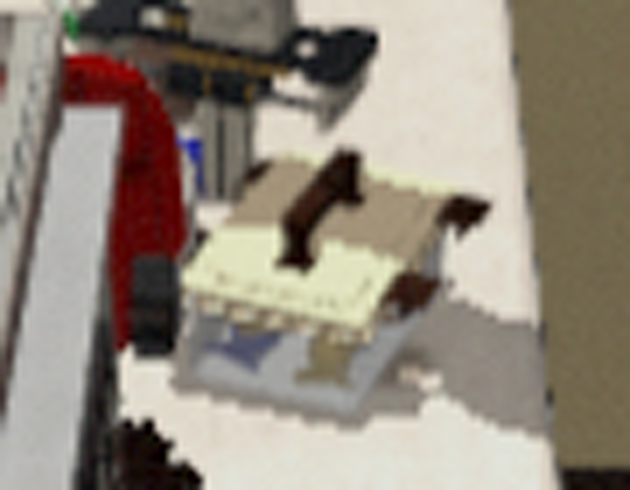

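The position stopped at u = 89.2 mm while the force rose to 23 N, so the clip is at its stop. I'll back off and look.

jog_arm(targets=[[9,-3.6,0,0,0,0,-1],[28,-10.8,0,0,0,0,-1],[28,-10.8,50,0,0,0,-1],[10,-30,100,0,0,0,-1],[-20,-30,130,0,0,0,-1]])

```text
t: 16.62
ee_pos: [0.5251, -0.4439, 0.1853]
tool_rot: [2.591, 1.774, -0.0]
contact_force: [0.6, -1.9, -0.2]
opening: 0.0006
```

```bash
python3 -c "
from bf import *
st()
im=optics.read_camera('wrist'); cv2.imwrite('pics/wrist12.png',im[:,:,::-1])"
```

```text
t 16.62 u,v,z mm 72.4 -89.9 185.3 F u,v,z 1.2 -1.5 -0.2 yaw 68.8 open 0.0006
```

View pics/wrist12.png

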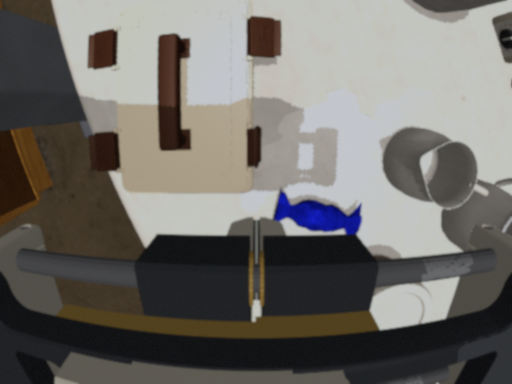

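Clip b is shut: it is now only 13 px wide at (254,147), and the other three are still splayed. Next is its diagonal partner, d.

jog_arm(targets=[[-28,49,0,0,0,0,-1],[-56,98,0,0,0,0,-1],[-85,147,0,0,0,0,-1],[-113,196,-20,0,0,0,-1],[-113,196,-75,0,0,0,-1]])

```text
t: 17.3
ee_pos: [0.4109, -0.2444, 0.1099]
tool_rot: [2.587, 1.777, 0.001]
contact_force: [1.2, -1.4, -0.3]
opening: 0.0003
```

```bash
python3 -c "
from bf import *
st()"
```

```text
t 17.3 u,v,z mm -106.0 55.0 109.9 F u,v,z 1.6 -0.9 -0.3 yaw 69.0 open 0.0003
```

jog_arm(targets=[[2,-3,-15,0,0,0,-1],[2,-3,-30,0,0,0,-1],[2,-3,-41,0,0,0,-1],[2,-3,-50,0,0,0,-1],[2,-3,-57,0,0,0,-1]])

```text
t: 17.92
ee_pos: [0.4146, -0.2499, 0.0509]
tool_rot: [2.592, 1.775, -0.0]
contact_force: [0.1, 0.1, 1.1]
opening: 0.0007
```

```bash
python3 -c "
from bf import *
st()
im=optics.read_camera('wrist'); cv2.imwrite('pics/wrist13.png',im[:,:,::-1])"
```

```text
t 17.93 u,v,z mm -100.7 51.2 50.9 F u,v,z 0.1 0.1 1.1 yaw 68.8 open 0.0007
```

View pics/wrist13.png

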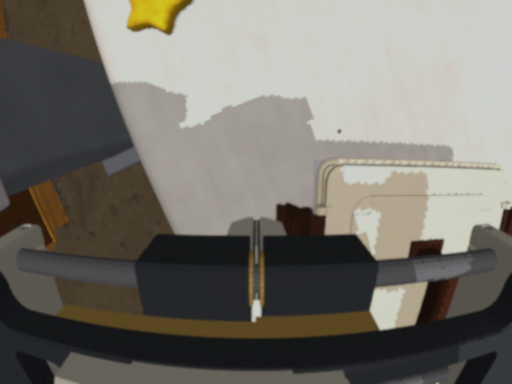

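Clip d (columns 277–325) has been swung down. Pushing inward now.

jog_arm(targets=[[3.7,-1.4,1,0,0,0,-1],[7.5,-2.9,1,0,0,0,-1],[9.3,-3.6,1,0,0,0,-1],[11.2,-4.3,1,0,0,0,-1],[13,-5,1,0,0,0,-1]])

```text
t: 18.6
ee_pos: [0.4227, -0.2532, 0.0513]
tool_rot: [-2.586, -1.771, 0.01]
contact_force: [-9.3, 3.2, -5.1]
opening: 0.0011
```

```bash
python3 -c "
from bf import *
st()"
```

```text
t 18.6 u,v,z mm -91.9 51.1 51.3 F u,v,z -9.8 -0.4 -5.1 yaw 68.8 open 0.0011
```

jog_arm(targets=[[1,-0.4,0,0,0,0,-1],[2,-0.8,0,0,0,0,-1],[3,-1.2,0,0,0,0,-1],[4,-1.5,0,0,0,0,-1],[4,-1.5,0,0,0,0,-1]])

```text
t: 19.23
ee_pos: [0.4256, -0.2541, 0.0515]
tool_rot: [-2.585, -1.771, 0.011]
contact_force: [-13.6, 7.1, 2.7]
opening: 0.0
```

```bash
python3 -c "
from bf import *
st()"
```

```text
t 19.23 u,v,z mm -88.9 51.3 51.5 F u,v,z -15.3 1.7 2.7 yaw 68.8 open 0.0
```

jog_arm(targets=[[1,-0.4,0,0,0,0,-1],[2,-0.8,0,0,0,0,-1],[3,-1.2,0,0,0,0,-1],[4,-1.5,0,0,0,0,-1],[4,-1.5,0,0,0,0,-1]])

```text
t: 19.85
ee_pos: [0.4257, -0.2541, 0.0511]
tool_rot: [-2.58, -1.768, 0.019]
contact_force: [-21.5, 12.3, 10.2]
opening: 0.0004
```

```bash
python3 -c "
from bf import *
st()"
```

```text
t 19.85 u,v,z mm -88.8 51.3 51.1 F u,v,z -24.5 3.7 10.2 yaw 68.8 open 0.0004
```

Same stop on this side (u = −88.8, 24 N). I'll back off and look.

jog_arm(targets=[[-9,3.6,0,0,0,0,-1],[-28,10.8,0,0,0,0,-1],[-35,0,60,0,0,0,-1],[-45,-60,110,0,0,0,-1],[-45,-120,139,0,0,0,-1]])

```text
t: 20.48
ee_pos: [0.3917, -0.3615, 0.1845]
tool_rot: [2.588, 1.776, 0.002]
contact_force: [0.9, 0.1, -0.1]
opening: 0.0004
```

```bash
python3 -c "
from bf import *
st()
im=optics.read_camera('wrist'); cv2.imwrite('pics/wrist14.png',im[:,:,::-1])"
```

```text
t 20.48 u,v,z mm -81.7 -61.1 184.5 F u,v,z 0.8 0.4 -0.1 yaw 68.9 open 0.0004
```

View pics/wrist14.png

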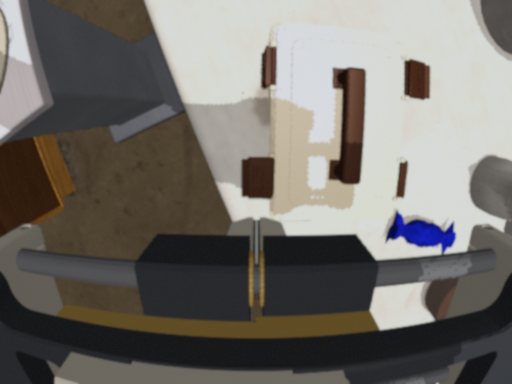

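Clips b (402,180) and d (269,68) are shut; a (417,79) and c (258,178) are still open. Clip c next.

jog_arm(targets=[[-15,15,-30,0,0,0,-1],[-15,15,-75,0,0,0,-1],[-15,15,-75,0,0,0,-1],[-15,15,-75,0,0,0,-1],[-15,15,-90,0,0,0,-1]])

```text
t: 21.15
ee_pos: [0.3776, -0.3463, 0.0932]
tool_rot: [2.588, 1.773, 0.002]
contact_force: [-0.1, -0.4, -0.2]
opening: 0.0004
```

```bash
python3 -c "
from bf import *
st()"
```

```text
t 21.15 u,v,z mm -100.4 -52.0 93.2 F u,v,z 0.0 -0.4 -0.2 yaw 68.8 open 0.0004
```

jog_arm(targets=[[0,0,-12,0,0,0,-1],[0,0,-22,0,0,0,-1],[0,0,-32,0,0,0,-1],[0,0,-41,0,0,0,-1],[3.7,-1.4,-41,0,0,0,-1]])

```text
t: 21.78
ee_pos: [0.3791, -0.3461, 0.0497]
tool_rot: [-2.59, -1.775, 0.002]
contact_force: [-1.7, 0.7, -0.6]
opening: 0.0003
```

```bash
python3 -c "
from bf import *
st()
im=optics.read_camera('side');u,v=proj('side',[.49,-.334,.09])[0].astype(int); c=im[max(0,v-30):v+40,u-45:u+45]; cv2.imwrite('pics/side15c.png',cv2.resize(c,None,fx=7,fy=7,interpolation=cv2.INTER_CUBIC)[:,:,::-1])"
```

```text
t 21.77 u,v,z mm -99.1 -51.3 49.7 F u,v,z -1.9 0.1 -0.6 yaw 68.8 open 0.0003
```

View pics/side15c.png

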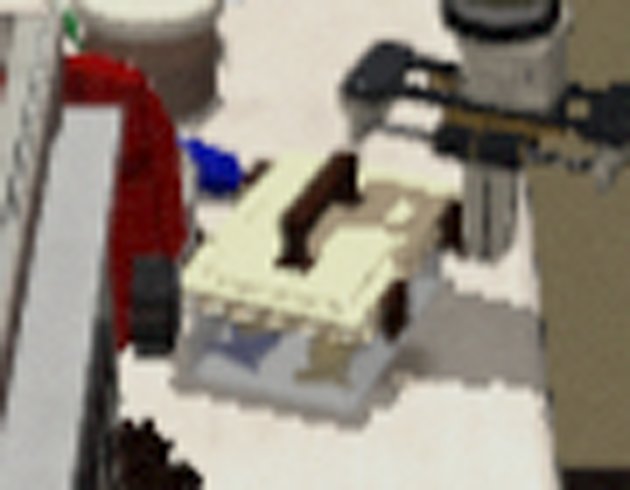

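Clip c is half down behind the fingers, and d hangs shut against the box at about (395,305). Pushing c in.

jog_arm(targets=[[3.7,-1.4,2,0,0,0,-1],[6,-2.3,2,0,0,0,-1],[8,-3.1,2,0,0,0,-1],[10,-3.9,2,0,0,0,-1],[12,-4.6,2,0,0,0,-1]])

```text
t: 22.45
ee_pos: [0.3866, -0.3493, 0.0516]
tool_rot: [-2.586, -1.769, 0.009]
contact_force: [-9.4, 3.3, -4.7]
opening: 0.0002
```

jog_arm(targets=[[1.5,-0.6,0,0,0,0,-1],[3,-1.2,0,0,0,0,-1],[4.5,-1.7,0,0,0,0,-1],[6,-2.3,0,0,0,0,-1],[6,-2.3,0,0,0,0,-1]])

```text
t: 23.08
ee_pos: [0.3887, -0.3514, 0.0515]
tool_rot: [-2.584, -1.765, 0.016]
contact_force: [-19.9, 4.6, 3.2]
opening: 0.0007
```

```bash
python3 -c "
from bf import *
st()"
```

```text
t 23.07 u,v,z mm -88.2 -52.8 51.5 F u,v,z -20.2 -2.9 3.2 yaw 68.7 open 0.0007
```

jog_arm(targets=[[-9,3.6,0,0,0,0,-1],[-30,11.6,0,0,0,0,-1],[-30,11.6,60,0,0,0,-1],[-20,0,120,0,0,0,-1],[20,-40,150,0,0,0,-1]])

```text
t: 23.7
ee_pos: [0.4175, -0.3926, 0.2065]
tool_rot: [2.587, 1.774, 0.002]
contact_force: [1.3, -1.0, -0.8]
opening: 0.0006
```

```bash
python3 -c "
from bf import *
st()
im=optics.read_camera('wrist'); cv2.imwrite('pics/wrist16.png',im[:,:,::-1])"
```

```text
t 23.7 u,v,z mm -46.5 -80.8 206.5 F u,v,z 1.6 -0.5 -0.8 yaw 68.9 open 0.0006
```

View pics/wrist16.png

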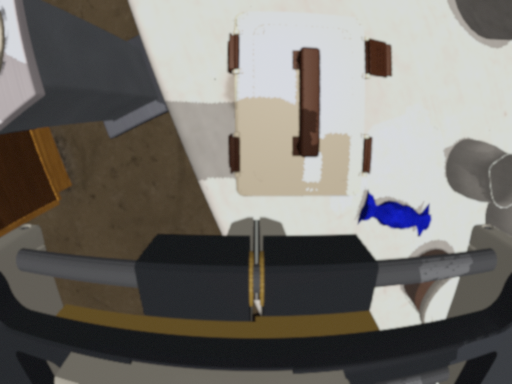

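Only a (378,58) is still open. Moving over it.

jog_arm(targets=[[50,19,0,0,0,0,-1],[100,38,0,0,0,0,-1],[150,57,-10,0,0,0,-1],[185,71,-50,0,0,0,-1],[185,71,-95,0,0,0,-1]])

```text
t: 24.38
ee_pos: [0.6066, -0.3187, 0.1067]
tool_rot: [2.585, 1.779, 0.008]
contact_force: [-0.6, 0.1, -0.6]
opening: 0.0002
```

```bash
python3 -c "
from bf import *
st()"
```

```text
t 24.38 u,v,z mm 103.3 56.3 106.7 F u,v,z -0.6 -0.1 -0.6 yaw 69.1 open 0.0002
```

jog_arm(targets=[[0,0,-15,0,0,0,-1],[0,0,-28,0,0,0,-1],[0,0,-40,0,0,0,-1],[0,0,-50,0,0,0,-1],[0,0,-57,0,0,0,-1]])

```text
t: 25.0
ee_pos: [0.6021, -0.3219, 0.05]
tool_rot: [2.591, 1.775, 0.001]
contact_force: [0.9, 0.1, 2.2]
opening: 0.0004
```

```bash
python3 -c "
from bf import *
st()
im=optics.read_camera('wrist'); cv2.imwrite('pics/wrist17.png',im[:,:,::-1])"
```

```text
t 25.0 u,v,z mm 100.2 51.7 50.0 F u,v,z 0.8 0.4 2.2 yaw 68.8 open 0.0004
```

View pics/wrist17.png

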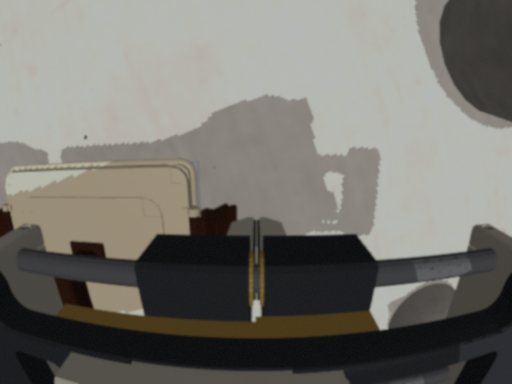

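Clip a (columns 190–237) has been swung down. Pushing inward.

jog_arm(targets=[[-3.7,1.4,2,0,0,0,-1],[-7.5,2.9,2,0,0,0,-1],[-9.5,3.6,2,0,0,0,-1],[-11.5,4.4,2,0,0,0,-1],[-13,5,2,0,0,0,-1]])

```text
t: 25.68
ee_pos: [0.5954, -0.3185, 0.0539]
tool_rot: [2.583, 1.77, 0.014]
contact_force: [16.7, -5.7, -9.2]
opening: 0.0003
```

jog_arm(targets=[[-1.5,0.6,0,0,0,0,-1],[-3,1.2,0,0,0,0,-1],[-4.5,1.7,0,0,0,0,-1],[-6.5,2.5,0,0,0,0,-1],[-6.5,2.5,0,0,0,0,-1]])

```text
t: 26.3
ee_pos: [0.592, -0.3165, 0.0547]
tool_rot: [2.579, 1.768, 0.021]
contact_force: [23.6, -9.1, -9.7]
opening: 0.0004
```

```bash
python3 -c "
from bf import *
st()"
```

```text
t 26.3 u,v,z mm 88.8 53.1 54.7 F u,v,z 25.3 0.1 -9.7 yaw 68.9 open 0.0004
```

jog_arm(targets=[[9,-3.6,0,0,0,0,-1],[32,-12.4,0,0,0,0,-1],[32,-12.4,60,0,0,0,-1],[20,-40,120,0,0,0,-1],[-30,-80,180,0,0,0,-1]])

```text
t: 26.92
ee_pos: [0.5692, -0.3799, 0.2137]
tool_rot: [2.589, 1.779, 0.002]
contact_force: [-0.1, -1.3, -0.0]
opening: 0.0005
```

jog_arm(targets=[[-20,-40,20,0,0,0,-1],[-40,-60,20,0,0,0,-1],[-60,-60,20,0,0,0,-1],[-60,-60,20,0,0,0,-1],[-60,-60,20,0,0,0,-1]])

```text
t: 27.55
ee_pos: [0.5094, -0.4389, 0.2313]
tool_rot: [-2.589, -1.778, -0.001]
contact_force: [0.6, -0.7, -0.4]
opening: 0.0003
```

Run:
```python
from bf import *
st()
p=optics.camera_params("wrist"); im=optics.read_camera("wrist"); cv2.imwrite("pics/wrist18.png",im[:,:,::-1])
hsv=cv2.cvtColor(im,cv2.COLOR_RGB2HSV); m=((hsv[...,2]<130)&(hsv[...,1]>80)&((hsv[...,0]<15)|(hsv[...,0]>170))).astype(np.uint8); m[225:]=0
n,lab,s_,ce=cv2.connectedComponentsWithStats(m)
for i in range(1,n):
    if s_[i,4]<60: continue
    pts=np.argwhere(lab==i)[:,::-1].astype(np.float32); big=s_[i,3]>60
    W=onz("wrist",pts,.1045 if big else .07,p)[:,:2]; q=np.stack([(W-c0)@bx,(W-c0)@by],1)*1000
    if abs(q.mean(0)).max()<130: print(s_[i],"mean",q.mean(0).round(1),"min",np.percentile(q,2,0).round(1),"max",np.percentile(q,98,0).round(1))
im=optics.read_camera('side');u,v=proj('side',[.49,-.334,.09])[0].astype(int); c=im[max(0,v-30):v+40,u-45:u+45]; cv2.imwrite('pics/side18c.png',cv2.resize(c,None,fx=7,fy=7,interpolation=cv2.INTER_CUBIC)[:,:,::-1])
im=optics.read_camera('top')[:,:,::-1]; cv2.imwrite('pics/top18c.png',cv2.resize(im[90:235,100:400],None,fx=2.6,fy=2.6,interpolation=cv2.INTER_CUBIC))
```

```text
t 27.55 u,v,z mm 56.0 -90.9 231.3 F u,v,z 0.8 -0.4 -0.4 yaw 68.9 open 0.0003
[265  32   9  33 250] mean [69.2 53.6] min [65.2 37. ] max [73.9 71.8]
[141  40   6  30 171] mean [-73.4  53.1] min [-76.8  36.7] max [-70.   69.6]
[ 190   45   25   98 1801] mean [ 0.1 -0.7] min [ -9.1 -47.5] max [12.2 47.8]
[265 125   8  32 234] mean [ 69.4 -50.5] min [ 65.3 -67.9] max [ 73.1 -34.4]
[143 129   7  31 178] mean [-72.  -52.4] min [-75.5 -69.7] max [-68.5 -35.8]
```

View pics/wrist18.png

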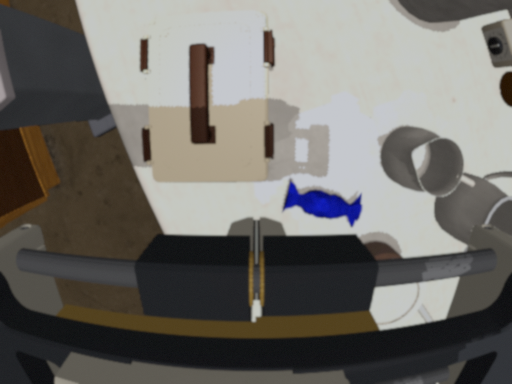

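View pics/side18c.png

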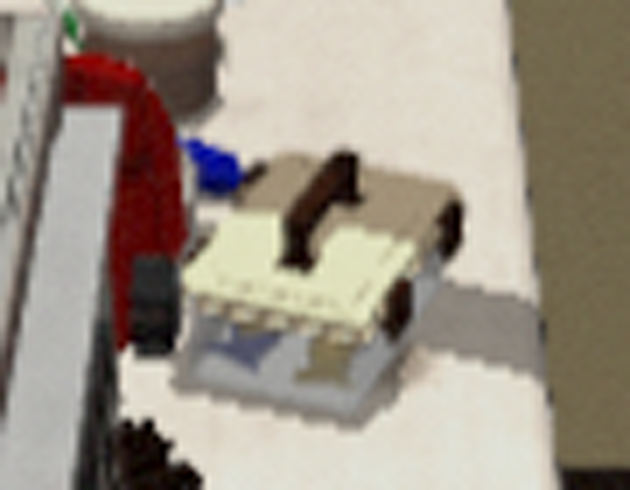

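View pics/top18c.png

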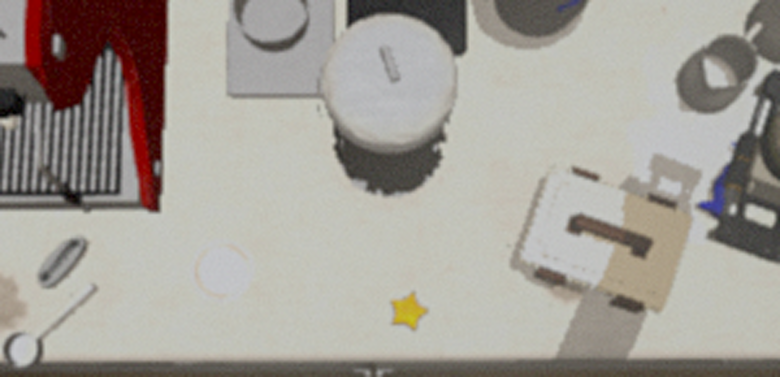

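All four clips lie flat against the box, with outer edges at 73–77 mm. The star (257,209) and scoop are where they were, and nothing touched the twist. The arm is clear, so I'm handing in.

```bash
python3 -c "
from bf import *
st(); print(manip.job_done())"
```

```text
t 27.7 u,v,z mm 56.4 -91.2 231.2 F u,v,z -0.3 -0.4 -0.0 yaw 68.9 open 0.0007
the job is handed in; nothing more can be done
None
```

The box is closed: the lid is seated and all four clips are shut. I handed the job in at 27.7 s, with the arm clear of everything.

- **Lid:** I picked it up by its handle and set it on the box with all clips open. It stopped at TCP height 85.8 mm against a calculated 85.7 mm, and the side view showed it flush on the rim.
- **Carry:** The lid would not fit past the jar at jar height within the arm's reach. I passed at the jar's front edge but lifted above its top, so the lid overhung that edge slightly instead of staying fully in front.
- **Clips:** I shut them in the order b, d (its diagonal), c, a. I pushed each one until it stopped moving, at 20–25 N. All four stops fell within 1 mm of each other (88.2–89.2 mm from the middle line at the tool).
- **Last check:** In the wrist view the clips' outer edges measure 73–77 mm from the middle line; 74.5 mm is shut. A later side view shows the lid still flush.
- **Disagreement:** The clip stops came about 3 mm further in than I expected from the finger thickness. I put that down to thinner fingertips, because the stops match on both sides.
- **Bystanders:** The star and scoop are at the same pixels as at the start. I did not re-measure the twist, but no move came near it and it looks undisturbed in the wrist view.

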